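Load the throttle tube on the bolt tray and lift the tray level

ROBOT

A 6-joint arm with a two-finger parallel gripper is mounted at the origin on the work surface. World frame = base frame: x ahead of the robot, y to its left, z up, the work surface at z = 0. Lengths are in m, angles in rad, forces in N, time in s.
With the tool pointing down it reaches from about 0.425 to 0.95 m from the base axis. Payload 3.5 kg.
Tool frame: the origin (TCP) lies between the finger pads; the fingertips stand 19 mm ahead of it and the grasp point (between the pads) is the TCP; z points along the fingers, y is the line along which they close (so a half turn about z gives the same grasp; the last joint's range is limited). The gripper opens to 85 mm and grips with 20 to 120 N. Pads are 22 mm wide; open, the fingers measure 114 mm over their backs; the gripper's body (76 mm by 85 mm) begins 54 mm behind the grasp point. The pads swing forward as they close: fully open they stand 13 mm farther back than shut.
Start: joints at [1.027, 0.286, 1.577, -0, 1.279, -0.15], TCP at [0.259, 0.623, 0.25] pointing down, gripper open.
Joint ranges: [-2.77, 2.77], [-0.9, 2.22], [0.21, 2.48], [-1.53, 4.67], [0.24, 2.81], [-2.84, 2.84]. Speed limits (rad/s): [2.79, 2.79, 3.14, 3.14, 3.14, 3.14].

INTERFACE

Orientations are given as a unit quaternion [x, y, z, w].
In Python, from plant import get_state, cams, ctrl gives the robot as it stands. The module is installed in compiled form; this text tells all that it offers.
- The arm moves only by the tool jog_arm, never from a script. Its argument "deltas" is text: rows parted by semicolons, each of 6 numbers parted by spaces: the shift along the world's x, y, z normalised to -1 to 1, where 1 is 0.02 m, then the turn, a rotation vector about the world's x, y, z normalised to -1 to 1, where 1 is 0.1 rad. In form: x y z ax ay az; .... A call has 1 to 20 rows; each row shifts and turns the commanded pose from where the row before left it; what a row does not reach is not made up. A row lasts 1/8 s, in which the tool goes at most 62.5 mm and 10.7 degrees, less where a joint would pass 70% of its speed; a pose out of reach is approached as far as the arm can. A call with a number of a shift or a turn outside -1 to 1 is refused whole. A call with a gripper value outside its range is refused whole. "gripper" is the opening, from 0 (shut) to 1 (fully open), set as the call begins (left out, the last holds). The fingers move at their own pace and stop on an object; "squeeze" is the grip in N (left out, the last holds). Time passes only in rows, so rows that do not move let the fingers close. It gives the time, the measured TCP pose, the force, the opening and the grip force at its end, in the units of the state.
- get_state(): the state, without advancing time (a new reading comes with each control period).
- cams.read_camera(name): name is "side" or "top"; returns a dict with "color" (480x640x3 uint8, blue, green, red), "vfov" (degrees; the focal length in pixels is half the picture's height over the tangent of half this angle, whatever the lens; pixels are square), "cx", "cy" (the principal point, pixels), "rvec" (rotation vector, rad) and "tvec" (3), from world to camera coordinates, as OpenCV has them. Camera axes: x right, y down, z forward; pixel columns grow to the right and rows downward; lengths in m; the calibration is good to about 2 mm. A picture is of the moment at which its call begins. There is no depth.
- ctrl.sign_off(): hands the job in; it is judged then, once.
The state is a dict: "time": time; "qpos": joint angles; "dq": joint speeds; "joint_efforts": joint torques, N m; "eef_pos": TCP position; "tcp_rot": TCP orientation; "contact_force": force on the tool from outside, world axes, zero at the start; "wrist_torque": the same for the moment, N m; "opening": opening from 0.0 (shut) to 1.0 (fully open); "finger_force": force on a finger pad.
Only numpy, scipy, OpenCV 4.12 (cv2) and the standard library are available. Lean on these libraries where they do the work, as an engineer would, in place of code of your own. Each camera call takes 0.05 s, during which the arm holds its last target. There are 200 camera calls.

TASK

Get the parts ready to carry to the motorbike: lay the aluminium throttle tube in the two V-notched uprights of the steel bolt tray, roughly centred, set down rather than dropped, and let go of it while the tray is still standing on the shelf. Then take the tray by its carrying handle, lift it straight up at least 10 cm clear of the shelf and hold it there level and still for two seconds, with the tube still in its notches and the bolts still in the tray, leaving the other things where they are. Finish while still holding the tray in the air; do not put it down.

Things in the scene. Friction and masses are not known exactly. Their poses are not given: they have to be found in the camera images.
- tray: open steel bolt tray, 220 (its x) by 160 (its y) by 18 mm high with 4 mm walls and floor; loose, 0.35 to 0.6 kg. Origin: centre of its underside, z up. Across its middle (x = 0) stands a carrying handle; at x = +80 mm stands a cradle of two narrow V-notched uprights; three bolts stand at x = -45 to -75 mm
- tray_handle (a point): centre of the handle's grip bar, 115 mm above the tray's underside; the bar runs along the tray's y, 12 mm thick (tray x), 18 mm high, 108 mm long, on two posts at y = +-50 mm; nothing else in the tray is higher than 80 mm, the seated tube included. This point's axes are the tray's
- tray_cradle (a point): where the middle of the tube's axis is once seated, tray (80, 0, 54.8) mm, axes the tray's. Two uprights at tray y = +-35 mm, each 8 mm thick in y and 39 mm wide in x, have 90 degree V notches (vertex 35 mm, tips 52 mm above the tray's underside) for the tube lying along the tray's y; between them (62 mm) it is free down to the tray floor
- tube: aluminium throttle tube, loose, about 80 g, 28 mm diameter, 120 mm long, lying level, axis along its own y. At its -y end an 8 mm thick cable drum, 36 mm wide, stands 8 mm above the tube; its flat underside is flush with the tube's, so it does not roll. Origin: underside, mid length, z up. Fits the cradle either end round, drum outside the uprights
- tube_mid (a point): middle of the tube's axis, 14 mm above the tube's origin; axes are the tube's
- bolt0: brake disc bolt in the tray, standing on its 18 mm round head, 27 mm high; origin at the underside of the head
- bolt1: brake disc bolt in the tray, standing on its 18 mm round head, 27 mm high; origin at the underside of the head
- bolt2: brake disc bolt in the tray, standing on its 18 mm round head, 27 mm high; origin at the underside of the head
- screwdriver: bystander: stainless screwdriver, 160 mm long, lying alongside the tube about 105 mm from its axis; origin on its underside
- reflector: bystander: orange rear reflector, 40 x 85 x 11 mm, lying flat alongside the tube about 105 mm from its axis, on the other side; origin under its centre
- fuse_case: bystander: black plastic fuse case with closed flip-top lid, 74 x 114 x 45 mm, beyond the work area; origin under its centre
- brake_disc: bystander: flat steel brake disc, 170 mm across, 5 mm thick, far to the left; origin under its centre
- spray_can: bystander: grey spray can, 58 mm across, 170 mm high, far to the left; origin under its centre
- mug: bystander: white mug, 76 mm across, 80 mm high, far to the right; origin under its centre
- bearing: bystander: steel wheel bearing, 48 mm across, 14 mm high, beyond the work area; origin under its centre
Things that resemble listed ones, but are neither listed nor needed, are in the scene too. Leave any blue look-alike of the tube alone.

How it is judged:
By the outcome, as a careful person would: the job done as asked, in the order asked, and still so for the second after the job is handed in, while the arm keeps its last pose, push and grip.
It also fails if it takes over 64 s, if anything falls off the work surface, if the arm or the gripper's body presses on something with over 40 N, if the wrist force passes 120 N, or if a joint passes its speed limit or range.

## Working session

There is one attempt and no reset: what is moved stays moved. The work goes in short steps, Python scripts to look and compute and a tool call to move; the robot and the scene stay as the last step left them, time stands still between calls to the robot, and variables do not carry over. Pictures are saved under pics/ and viewed, at most 10 in all, crops included, and the job is handed in when it is done.

Besides the shell and the picture viewer there is one more tool, called after "Request:" in YAML: its name, and indented under it one key for each argument. jog_arm: Moves the arm, as the interface text tells. Its arguments: {"type":"object","properties":{"deltas":{"type":"string"},"gripper":{"type":"number"},"squeeze":{"type":"number"}},"required":["deltas"]}

```bash
mkdir -p pics
cat > h.py <<'E'
import numpy as np, cv2
from plant import get_state, cams, ctrl
def shot(n,f):
    c=cams.read_camera(n); cv2.imwrite('pics/'+f,c['color']); np.save('pics/'+f+'.npy',c,allow_pickle=True); return c
def KRT(c):
    f=240/np.tan(np.radians(c['vfov'])/2); return np.array([[f,0,c['cx']],[0,f,c['cy']],[0,0,1]]),cv2.Rodrigues(np.array(c['rvec'],float))[0],np.array(c['tvec'],float).ravel()
def ray(c,u,v):
    K,R,t=KRT(c); d=R.T@np.linalg.inv(K)@np.array([u,v,1.]); return -R.T@t,d
def plane(c,u,v,z):
    o,d=ray(c,u,v); return o+d*(z-o[2])/d[2]
def proj(c,p):
    K,R,t=KRT(c); q=K@(R@np.array(p,float)+t); return q[:2]/q[2]
def load(f): return np.load('pics/'+f+'.npy',allow_pickle=True).item()
E
python3 - <<'E'
from h import *
for n in('top','side'):
    c=shot(n,n+'0.png'); print(n,c['vfov'],c['cx'],c['cy'],ray(c,320,240), {k:v for k,v in c.items() if k not in('color',)})
print(get_state())
E
```

```text
top 44.53794402258917 325.314342757933 244.1009549782436 (array([ 0.2606295 , -0.0040519 ,  1.59097933]), array([ 0.2166868 ,  0.02898059, -0.97587814])) {'vfov': 44.53794402258917, 'cx': 325.314342757933, 'cy': 244.1009549782436, 'rvec': array([ 2.20484618, -2.0000851 ,  0.21549655]), 'tvec': array([-0.03135412,  0.58984257,  1.50008734])}
side 50.22212295020615 323.0268895020174 244.52201266097856 (array([0.4409472 , 1.01756971, 1.38555015]), array([ 0.08872604, -0.62111791, -0.77875102])) {'vfov': 50.22212295020615, 'cx': 323.0268895020174, 'cy': 244.52201266097856, 'rvec': array([ 0.19154548, -2.92019202,  1.01538886]), 'tvec': array([0.57167523, 0.11349247, 1.67628716])}
{'time': 0.1, 'qpos': array([ 1.02704217e+00,  2.87154526e-01,  1.57808834e+00,  1.48501714e-05,
        1.27860257e+00, -1.49989909e-01]), 'dq': array([-0.00079796, -0.00075481, -0.00187191,  0.00019646, -0.00061203,
        0.00081379]), 'joint_efforts': array([ 7.68648351e-04, -4.07296228e+01, -2.93697292e+01, -1.66249770e-04,
        3.43789718e-03, -5.47939933e-06]), 'eef_pos': array([0.25863712, 0.62285949, 0.24900255]), 'tcp_rot': array([ 1.95614624e-01,  9.80680198e-01, -1.05688671e-03, -3.89609729e-04]), 'contact_force': array([ 0.63270828, -0.63575904, -0.10414601]), 'wrist_torque': array([ 0.02809876, -0.02752618, -0.00893587]), 'finger_force': 0.0, 'opening': 1.0007521656158742}
```

View pics/top0.png

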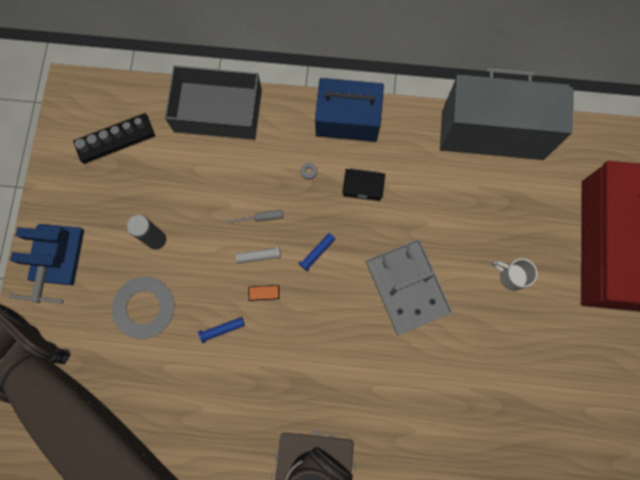

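View pics/side0.png

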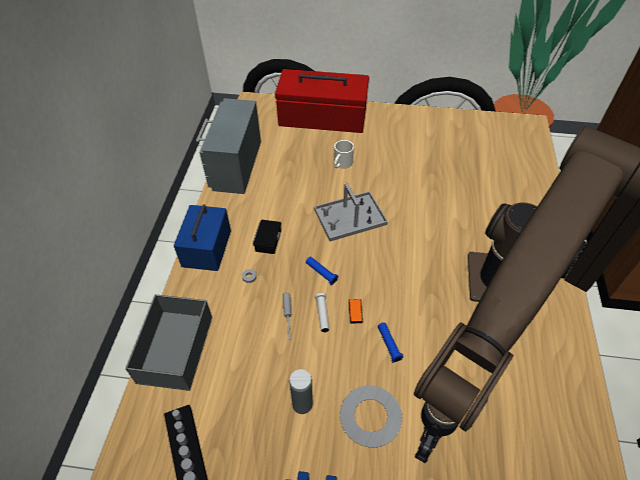

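The top view shows the silver tube at (258,255), the screwdriver at (255,216), the reflector at (264,292) and the tray at (408,287). The candidates for the tube are the silver one at (258,255) and the blue ones at (317,252) and (221,329). The silver one fits: it is aluminium-coloured and lies between the screwdriver and the reflector. I'll confirm that in an enlarged crop.

Run:
```python
from h import *
t=load('top0.png')['color'];s=load('side0.png')['color']
def cr(i,x,y,w,h): return cv2.resize(i[y:y+h,x:x+w],(400,300),interpolation=cv2.INTER_CUBIC)
cv2.imwrite('pics/crop1.png',np.vstack([np.hstack([cr(t,218,220,80,60),cr(s,280,270,80,60)]),np.hstack([cr(t,350,232,120,90),cr(s,295,170,100,75)])]))
```

```text
(no output)
```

View pics/crop1.png

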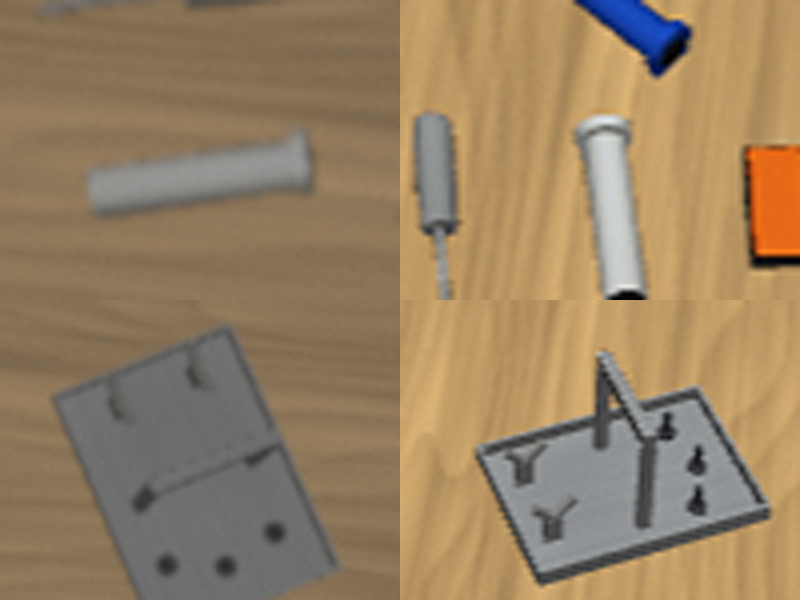

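The crop confirms it: the silver tube is the right one, with its drum at the right end in the top view (toward world -y). The tray's cradle is on its far side, and the bolts are on the near side.

```bash
cat > m.py <<'E'
from h import *
def mask(c,box,smax,vmin,vmax=255):
    h=cv2.cvtColor(c['color'],cv2.COLOR_BGR2HSV); m=((h[...,1]<smax)&(h[...,2]>=vmin)&(h[...,2]<=vmax)).astype(np.uint8)
    k=np.zeros_like(m);x,y,w,hh=box;k[y:y+hh,x:x+w]=1;m*=k
    cs,_=cv2.findContours(m,cv2.RETR_EXTERNAL,cv2.CHAIN_APPROX_NONE); return max(cs,key=cv2.contourArea)
E
python3 - <<'E'
from m import *
t=load('top0.png');s=load('side0.png')
for n,c,b1,b2 in(('top',t,(228,238,60,34),(355,232,105,108)),('side',s,(308,284,30,52),(305,180,90,65))):
    h=cv2.cvtColor(c['color'],cv2.COLOR_BGR2HSV)
    q=(258,255) if n=='top' else (322,312); r=(400,270) if n=='top' else (350,213)
    print(n,'hsv tube',h[q[1],q[0]],'bg',h[q[1]+15,q[0]+ (0 if n=='top' else 17)],'tray',h[r[1],r[0]])
    for nm,b,z in(('tube',b1,.014),('tray',b2,.018)):
        k=mask(c,b,80,40)
        re=cv2.minAreaRect(k);bx=cv2.boxPoints(re)
        print(nm,cv2.contourArea(k),re,[plane(c,*p,z)[:2].round(4).tolist() for p in bx])
        if nm=='tray':
            ap=cv2.approxPolyDP(cv2.convexHull(k),6,True)[:,0]; print([(p.tolist(),plane(c,*p,.018)[:2].round(4).tolist()) for p in ap.astype(float)])
E
```

```text
top hsv tube [ 40   5 149] bg [ 16  97 140] tray [  0   0 109]
tube 469.0 ((257.3846130371094, 254.07696533203125), (13.395751953125, 45.892852783203125), 82.87498474121094) [[0.559, 0.2756], [0.587, 0.1529], [0.5505, 0.1442], [0.5226, 0.2662]]
tray 4887.0 ((408.6033630371094, 286.238525390625), (84.10926818847656, 60.80335235595703), 66.57130432128906) [[0.5666, -0.0823], [0.6491, -0.2297], [0.4459, -0.3323], [0.3675, -0.1881]]
[([418.0, 238.0], [0.6418, -0.2253]), ([452.0, 313.0], [0.4449, -0.3291]), ([397.0, 335.0], [0.3724, -0.1866]), ([365.0, 260.0], [0.5662, -0.0852])]
side hsv tube [ 90   4 207] bg [ 18 120 193] tray [102   9 148]
tube 289.5 ((321.8566589355469, 311.7815856933594), (38.207088470458984, 10.398870468139648), 83.2901611328125) [[0.5853, 0.1418], [0.5534, 0.1329], [0.5226, 0.266], [0.5529, 0.2741]]
tray 2290.0 ((348.60003662109375, 211.70001220703125), (55.45448303222656, 60.37383270263672), 63.43495178222656) [[0.6609, -0.2522], [0.4769, -0.4188], [0.3697, -0.1805], [0.5441, -0.0364]]
[([369.0, 191.0], [0.4479, -0.3283]), ([386.0, 224.0], [0.3764, -0.175]), ([329.0, 240.0], [0.5662, -0.0772]), ([314.0, 206.0], [0.6396, -0.227]), ([344.0, 183.0], [0.5443, -0.3578])]
```

Request:
jog_arm:
  deltas: "0.3 -0.4 0 0 0 -0.2;0.7 -1 0 0 0 -0.5;0.7 -1 0 0 0 -0.5;0.7 -1 0 0 0 -0.5;0.7 -1 0 0 0 -0.5;0.7 -1 0 0 0 -0.5;0.7 -1 0 0 0 -0.5;0.7 -1 0 0 0 -0.5;0.7 -1 0 0 0 -0.5;0.7 -1 0 0 0 -0.5;0.7 -1 0 0 0 -0.5;0.7 -1 0 0 0 -0.5;0.7 -1 0 0 0 -0.5;0.7 -1 0 0 0 -0.5;0.7 -1 0 0 0 -0.5;0.7 -1 0 0 0 -0.5;0.7 -1 0 0 0 -0.5;0.7 -1 0 0 0 -0.5;0.7 -1 0 0 0 -0.5;0.7 -1 0 0 0 -0.3"
  gripper: 1

```text
time: 2.6
eef_pos: [0.5314, 0.2332, 0.2505]
tcp_rot: [0.624, 0.781, 0.0, 0.0]
contact_force: [-0.3, -0.2, -0.8]
opening: 1.002
finger_force: 0.0
```

Request:
jog_arm:
  deltas: "0.9 -0.8 -0.3 0 0 0;0.9 -0.8 -0.8 0 0 0;0 0 -0.9 0 0 0;0 0 -0.9 0 0 0;0 0 -0.9 0 0 0;0 0 -0.9 0 0 0;0 0 -0.9 0 0 0;0 0 -0.5 0 0 0;0 0 0 0 0 0;0 0 0 0 0 0"

```text
time: 3.85
eef_pos: [0.5676, 0.2034, 0.1291]
tcp_rot: [0.622, 0.783, 0.001, 0.0]
contact_force: [0.3, -0.1, 0.4]
opening: 1.0
finger_force: 0.0
```

Request:
jog_arm:
  deltas: "-0.4 0.2 -0.3 0 0 0;-0.23 0.08 -0.8 0 0 0;0 0 -0.9 0 0 0;0 0 -0.9 0 0 0;0 0 -0.7 0 0 0;0 0 -0.5 0 0 0;0 0 0 0 0 0;0 0 0 0 0 0"

```text
time: 4.85
eef_pos: [0.5549, 0.209, 0.0468]
tcp_rot: [0.622, 0.783, 0.0, 0.0]
contact_force: [-0.1, 0.2, 0.1]
opening: 0.997
finger_force: 0.0
```

Run:
```python
from m import *
t=shot('top','t1.png');s=shot('side','s1.png')
a=cv2.resize(t['color'][210:300,200:320],(400,300),interpolation=cv2.INTER_CUBIC);b=cv2.resize(s['color'][255:345,260:380],(400,300),interpolation=cv2.INTER_CUBIC)
cv2.imwrite('pics/c2.png',np.hstack([a,b]));e=get_state();print(e['eef_pos'],e['qpos'])
```

```text
[0.55502784 0.20905376 0.04717393] [ 1.89264005e-01  3.54633090e-01  1.90140012e+00 -5.11111965e-07
  8.83888204e-01 -3.77193569e-02]
```

View pics/c2.png

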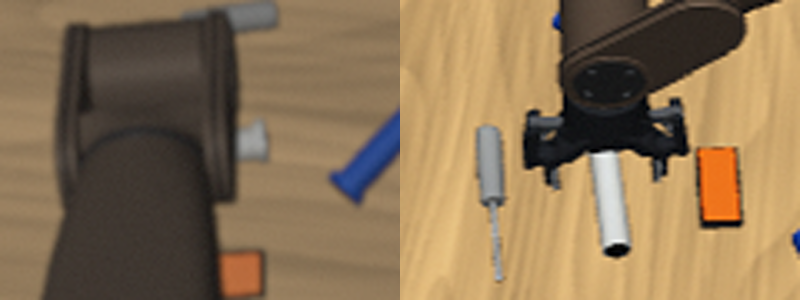

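The fingers straddle the tube evenly and clear the neighbouring parts. Next I go down and grip.

Request:
jog_arm:
  deltas: "0 0 -0.4 0 0 0;0 0 -0.4 0 0 0;0 0 -0.3 0 0 0;0 0 0 0 0 0;0 0 0 0 0 0"

```text
time: 5.58
eef_pos: [0.5544, 0.209, 0.0243]
tcp_rot: [0.622, 0.783, 0.0, 0.0]
contact_force: [-0.3, -0.4, 0.1]
opening: 0.997
finger_force: 0.0
```

Request:
jog_arm:
  deltas: "0 0 0 0 0 0;0 0 0 0 0 0;0 0 0 0 0 0;0 0 0 0 0 0;0 0 0 0 0 0;0 0 0 0 0 0;0 0 0 0 0 0;0 0 0 0 0 0;0 0 0 0 0 0;0 0 0 0 0 0"
  gripper: 0
  squeeze: 35

```text
time: 6.82
eef_pos: [0.5547, 0.209, 0.0246]
tcp_rot: [0.622, 0.783, 0.0, 0.0]
contact_force: [0.3, 0.2, 3.9]
opening: 0.308
finger_force: 34.8
```

Request:
jog_arm:
  deltas: "0 0 0.2 0 0 0;0 0 0.5 0 0 0;0 0 0.8 0 0 0;0 0 0.9 0 0 0;0 0 0.9 0 0 0;0 0 0.9 0 0 0;0 0 0.9 0 0 0;0 0 0.9 0 0 0;0 0 0.9 0 0 0;0 0 0.9 0 0 0;0 0 0.9 0 0 0;0 -0.3 0 0 0 0.1;0 -0.6 0 0 0 0.1;0 -0.9 0 0 0 0.2;0 -0.9 0 0 0 0.2;0 -0.9 0 0 0 0.2;0 -0.9 0 0 0 0.2;0 -0.9 0 0 0 0.2;0 -0.9 0 0 0 0.2;0 -0.9 0 0 0 0.2"

```text
time: 9.32
eef_pos: [0.5534, 0.0635, 0.1969]
tcp_rot: [0.558, 0.83, -0.001, -0.001]
contact_force: [-0.3, 0.3, -0.8]
opening: 0.315
finger_force: 34.5
```

Request:
jog_arm:
  deltas: "0 -0.9 0 0 0 0.1;0.1 -0.9 0 0 0 0.1;0.1 -0.9 0 0 0 0.1;0.1 -0.9 0 0 0 0.1;0.1 -0.9 0 0 0 0.1;0.1 -0.9 0 0 0 0.1;0.1 -0.9 0 0 0 0.1;0.1 -0.9 0 0 0 0.1;0.1 -0.9 0 0 0 0.1;0.1 -0.9 0 0 0 0.1;0.1 -0.8 0 0 0 0;0.1 -0.5 0 0 0 0;0.1 -0.2 0 0 0 0;0 0 0 0 0 0;0 0 0 0 0 0"

```text
time: 11.2
eef_pos: [0.5783, -0.1446, 0.1983]
tcp_rot: [0.516, 0.857, 0.0, -0.0]
contact_force: [-0.8, 0.2, -0.4]
opening: 0.311
finger_force: 34.6
```

Run:
```python
from m import *
t=shot('top','t2.png');s=shot('side','s2.png')
a=cv2.resize(t['color'][215:335,340:500],(400,300),interpolation=cv2.INTER_CUBIC);b=cv2.resize(s['color'][140:260,270:430],(400,300),interpolation=cv2.INTER_CUBIC)
# tray edge refinement from the first pictures: intensity gradient edges of low-sat mask, line fits per side
t0=load('top0.png');s0=load('side0.png')
C=np.array([.507,-.206]);th=np.radians(27.9);X=np.array([np.cos(th),np.sin(th)]);Y=np.array([-X[1],X[0]])
def w(x,y,z): return np.r_[C+x*X+y*Y,z]
ov=[]
for c,im in((t0,(350,225,120,120)),(s0,(295,165,110,110))):
    x0,y0,ww,hh=im; o=cv2.resize(c['color'][y0:y0+hh,x0:x0+ww],(400,400),interpolation=cv2.INTER_CUBIC);k=400/ww
    for p in [(.11,.08,.018),(.11,-.08,.018),(-.11,.08,.018),(-.11,-.08,.018),(0,.054,.124),(0,-.054,.124),(.0615,.035,.052),(.0985,.035,.052),(.0615,-.035,.052),(.0985,-.035,.052)]:
        q=proj(c,w(*p)); cv2.circle(o,tuple(int(round(v)) for v in (q-[x0,y0]+.5)*k),3,(0,0,255),1)
    ov.append(o)
cv2.imwrite('pics/c3.png',np.vstack([np.hstack([a,b]),cv2.resize(np.hstack(ov),(800,400))])[:700])
o=cv2.imread('pics/c3.png');cv2.imwrite('pics/c3.png',cv2.resize(o,(685,600)))
e=get_state();print(e['eef_pos'],e['tcp_rot'],e['opening'],e['time'])
```

```text
[ 0.5783482  -0.14457917  0.19834797] [ 5.15488574e-01  8.56896450e-01  4.20996548e-05 -3.88589895e-05] 0.30848174323287025 11.3
```

View pics/c3.png

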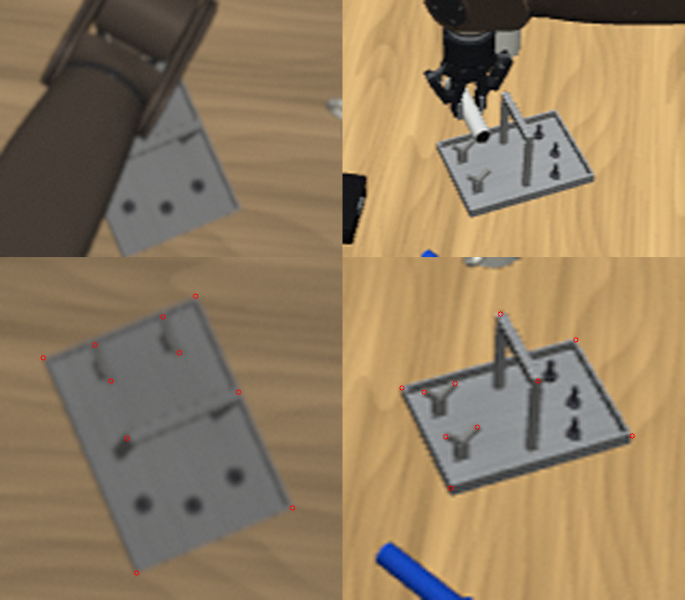

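The overlay of the estimated tray pose matches both views to about 2 mm. The tube is gripped level, above the cradle. I'll move over it and go down in stages.

Request:
jog_arm:
  deltas: "0 -0.3 0 0 0 0;0 -0.6 0 0 0 0;-0.03 -0.3 -0.3 0 0 0;0 0 -0.8 0 0 0;0 0 -0.9 0 0 0;0 0 -0.9 0 0 0;0 0 -0.9 0 0 0;0 0 -0.8 0 0 0;0 0 -0.5 0 0 0;0 0 -0.3 0 0 0;0 0 -0.2 0 0 0;0 0 0 0 0 0;0 0 0 0 0 0;0 0 0 0 0 0"

```text
time: 13.05
eef_pos: [0.578, -0.1692, 0.0868]
tcp_rot: [0.516, 0.857, 0.0, 0.0]
contact_force: [0.1, 0.1, -0.6]
opening: 0.316
finger_force: 34.5
```

Run:
```python
from m import *
s=shot('side','s3.png')
cv2.imwrite('pics/c4.png',cv2.resize(s['color'][165:255,295:415],(800,600),interpolation=cv2.INTER_CUBIC))
e=get_state();print(e['eef_pos'],e['tcp_rot'],e['contact_force'],e['time'])
```

```text
[ 0.57799713 -0.16915922  0.08677848] [5.15726990e-01 8.56752878e-01 2.80503560e-05 4.19969116e-04] [ 0.84713295 -0.4136914  -0.61359644] 13.1
```

View pics/c4.png

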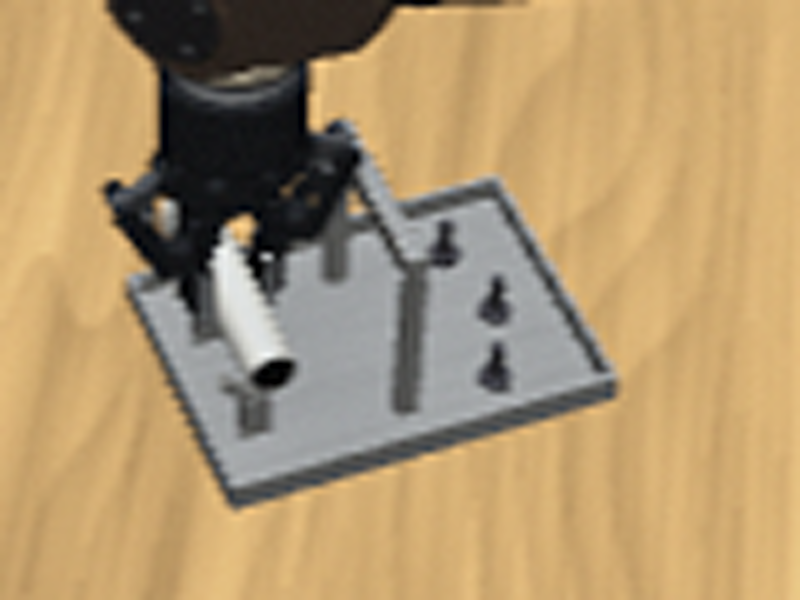

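Run:
```python
from m import *
s=load('s3.png');th=np.radians(27.9);X=np.array([np.cos(th),np.sin(th)]);Y=np.array([-X[1],X[0]]);C=np.array([.507,-.206])
for n,u,v,z in(('tube end',272,370,.0762),('V mid near',250,395,.035),('V mid near',250,385,.042)):
    d=plane(s,295+u/6.667-.5,165+v/6.667-.5,z)[:2]-C; print(n,d@X,d@Y)
```

```text
tube end 0.07875440521936268 0.05590349687845122
V mid near 0.08205021738720282 0.034760925969866456
V mid near 0.08183646743616617 0.03395374282738037
```

Request:
jog_arm:
  deltas: "0.07 0.04 -0.2 0 0 0;0 0 -0.25 0 0 0;0 0 -0.2 0 0 0;0 0 -0.15 0 0 0;0 0 -0.1 0 0 0;0 0 0 0 0 0;0 0 0 0 0 0;0 0 0 0 0 0"

```text
time: 14.1
eef_pos: [0.5793, -0.1683, 0.0686]
tcp_rot: [0.516, 0.857, 0.0, 0.0]
contact_force: [-0.6, -0.1, 0.0]
opening: 0.309
finger_force: 34.5
```

Request:
jog_arm:
  deltas: "0 0 -0.05 0 0 0;0 0 -0.05 0 0 0;0 0 0 0 0 0;0 0 0 0 0 0"

```text
time: 14.6
eef_pos: [0.5793, -0.1684, 0.0672]
tcp_rot: [0.516, 0.857, -0.0, -0.0]
contact_force: [-3.7, 1.0, 6.1]
opening: 0.31
finger_force: 35.1
```

Request:
jog_arm:
  deltas: "-0.04 -0.02 0 0 0 0;-0.04 -0.02 0 0 0 0;0 0 0 0 0 0;0 0 0 0 0 0"

```text
time: 15.1
eef_pos: [0.5773, -0.1689, 0.0659]
tcp_rot: [0.516, 0.857, -0.0, -0.0]
contact_force: [-0.1, 0.5, -1.0]
opening: 0.312
finger_force: 34.5
```

Request:
jog_arm:
  deltas: "0 0 -0.05 0 0 0;0 0 0 0 0 0;0 0 0 0 0 0"

```text
time: 15.48
eef_pos: [0.5775, -0.169, 0.0655]
tcp_rot: [0.516, 0.857, -0.0, -0.0]
contact_force: [-1.3, 1.0, 1.2]
opening: 0.314
finger_force: 34.7
```

Request:
jog_arm:
  deltas: "0 0 -0.03 0 0 0;0 0 0 0 0 0;0 0 0 0 0 0"

```text
time: 15.85
eef_pos: [0.5776, -0.169, 0.0655]
tcp_rot: [0.516, 0.857, -0.0, -0.0]
contact_force: [-2.9, 0.7, 5.0]
opening: 0.311
finger_force: 35.1
```

Request:
jog_arm:
  deltas: "0 0 0 0 0 0;0 0 0 0 0 0;0 0 0 0 0 0;0 0 0 0 0 0;0 0 0 0 0 0;0 0 0 0 0 0"
  gripper: 0.6

```text
time: 16.6
eef_pos: [0.5776, -0.1691, 0.0647]
tcp_rot: [0.516, 0.857, -0.0, 0.0]
contact_force: [0.1, 0.7, 0.1]
opening: 0.601
finger_force: 0.0
```

Request:
jog_arm:
  deltas: "0 0 0.2 0 0 0;0 0 0.4 0 0 0;0 0 0.8 0 0 0;0 0 0.9 0 0 0;0 0 0.9 0 0 0;0 0 0.9 0 0 0;0 0 0.9 0 0 0;0 0 0.8 0 0 0;0 0 0.5 0 0 0;0 0 0 0 0 0;0 0 0 0 0 0"

```text
time: 17.98
eef_pos: [0.5771, -0.1689, 0.1899]
tcp_rot: [0.516, 0.857, -0.0, -0.001]
contact_force: [0.3, -0.1, -0.3]
opening: 0.599
finger_force: 0.0
```

Run:
```python
from m import *
s=shot('side','s4.png');t=shot('top','t4.png')
cv2.imwrite('pics/c5.png',np.hstack([cv2.resize(s['color'][160:250,295:415],(500,375),interpolation=cv2.INTER_CUBIC),cv2.resize(t['color'][215:335,350:450],(300,375))]))
e=get_state();print(e['eef_pos'],e['tcp_rot'],e['contact_force'],e['time'],e['opening'])
```

```text
[ 0.57705207 -0.16883962  0.1896255 ] [ 5.15774982e-01  8.56723538e-01 -8.10549602e-05 -9.70129471e-04] [ 0.57392081  0.18527474 -0.10962299] 18.075 0.6027503472551821
```

View pics/c5.png

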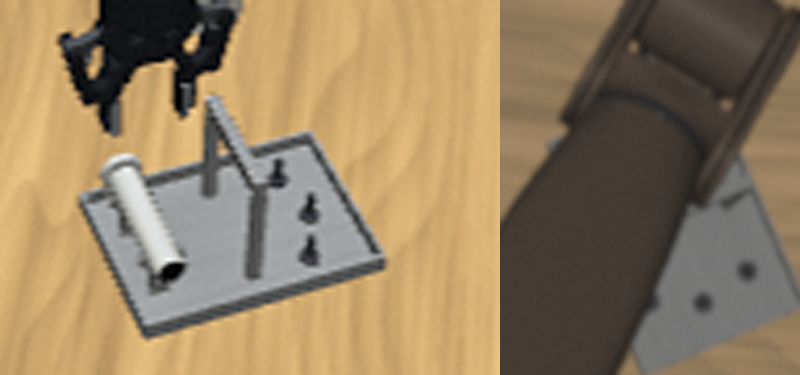

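The tube is seated in both notches and the bolts are still standing. Next I go to the handle.

Request:
jog_arm:
  deltas: "-0.3 -0.16 0 0 0 0;-0.6 -0.32 0 0 0 0;-0.8 -0.43 0 0 0 0;-0.8 -0.43 0 0 0 0;-0.6 -0.32 0 0 0 0;-0.4 -0.2 0 0 0 0;0 0 0 0 0 0;0 0 0 0 0 0;0 0 0 0 0 0"

```text
time: 19.2
eef_pos: [0.5079, -0.2061, 0.1907]
tcp_rot: [0.516, 0.857, 0.0, 0.0]
contact_force: [-0.3, 0.6, 0.2]
opening: 0.602
finger_force: 0.0
```

Run:
```python
from m import *
s=load('s4.png')
a,b=[plane(s,295+u/4.167-.5,160+v/4.167-.5,.124)[:2] for u,v in((212,100),(262,188))]
print(a,b,(a+b)/2,np.degrees(np.arctan2(*(b-a)[::-1]))-90)
e=get_state();print(e['eef_pos'],e['tcp_rot'],e['qpos'])
```

```text
[ 0.53128573 -0.24941935] [ 0.48110258 -0.15562291] [ 0.50619415 -0.20252113] 28.147759884045456
[ 0.50789492 -0.20608304  0.19071736] [5.15519620e-01 8.56877773e-01 5.03775801e-05 3.54504078e-05] [-5.70647414e-01  6.53678408e-02  1.94316797e+00  1.13473324e-04
  1.13298890e+00 -1.05826394e+00]
```

Request:
jog_arm:
  deltas: "0 0 -0.4 0 0 0;0 0 -0.7 0 0 0;0 0 -0.8 0 0 0;0 0 -0.8 0 0 0;0 0 -0.5 0 0 0;0 0 -0.4 0 0 0;0 0 -0.2 0 0 0;0 0 0 0 0 0;0 0 0 0 0 0"

```text
time: 20.32
eef_pos: [0.5079, -0.2065, 0.1153]
tcp_rot: [0.516, 0.857, -0.0, 0.001]
contact_force: [0.7, -0.6, 0.0]
opening: 0.601
finger_force: 0.0
```

Request:
jog_arm:
  deltas: "0 0 0 0 0 0;0 0 0 0 0 0;0 0 0 0 0 0;0 0 0 0 0 0;0 0 0 0 0 0;0 0 0 0 0 0;0 0 0 0 0 0;0 0 0 0 0 0"
  gripper: 0
  squeeze: 30

```text
time: 21.32
eef_pos: [0.5075, -0.2065, 0.1151]
tcp_rot: [0.516, 0.857, -0.0, -0.0]
contact_force: [-2.3, -0.5, 6.4]
opening: 0.129
finger_force: 32.3
```

Request:
jog_arm:
  deltas: "0 0 0 0 0 0;0 0 0 0 0 0;0 0 0 0 0 0;0 0 0 0 0 0"
  squeeze: 110

```text
time: 21.82
eef_pos: [0.5078, -0.2065, 0.1153]
tcp_rot: [0.516, 0.857, -0.0, 0.0]
contact_force: [-2.7, 0.1, 6.0]
opening: 0.115
finger_force: 108.6
```

Gripped. Now a gentle lift of about 14 cm, straight up.

Request:
jog_arm:
  deltas: "0 0 0.05 0 0 0;0 0 0.1 0 0 0;0 0 0.15 0 0 0;0 0 0.2 0 0 0;0 0 0.25 0 0 0;0 0 0.3 0 0 0;0 0 0.35 0 0 0;0 0 0.4 0 0 0;0 0 0.45 0 0 0;0 0 0.5 0 0 0;0 0 0.5 0 0 0;0 0 0.5 0 0 0;0 0 0.5 0 0 0;0 0 0.5 0 0 0;0 0 0.5 0 0 0;0 0 0.5 0 0 0;0 0 0.45 0 0 0;0 0 0.4 0 0 0;0 0 0.3 0 0 0;0 0 0.25 0 0 0"

```text
time: 24.32
eef_pos: [0.5075, -0.2062, 0.258]
tcp_rot: [0.516, 0.857, -0.0, -0.0]
contact_force: [-0.3, -0.1, -6.0]
opening: 0.121
finger_force: 107.3
```

Request:
jog_arm:
  deltas: "0 0 0.2 0 0 0;0 0 0.15 0 0 0;0 0 0.1 0 0 0;0 0 0.05 0 0 0;0 0 0 0 0 0;0 0 0 0 0 0;0 0 0 0 0 0;0 0 0 0 0 0"

```text
time: 25.32
eef_pos: [0.5075, -0.2062, 0.2676]
tcp_rot: [0.516, 0.857, 0.0, -0.0]
contact_force: [0.7, 0.8, -5.0]
opening: 0.123
finger_force: 107.4
```

Run:
```python
from m import *
s=shot('side','s5.png');t=shot('top','t5.png')
cv2.imwrite('pics/c6.png',np.hstack([cv2.resize(s['color'][135:255,290:450],(500,375),interpolation=cv2.INTER_CUBIC),cv2.resize(t['color'][215:340,350:450],(300,375))]))
e=get_state();print(e['eef_pos'],e['tcp_rot'],e['contact_force'],e['wrist_torque'],e['time'],e['opening'])
```

```text
[ 0.50755548 -0.2062565   0.26767404] [ 5.15754500e-01  8.56736420e-01 -3.84172570e-06 -4.89751061e-05] [-0.04021171  1.00498086 -6.11775287] [-0.03670225  0.03943122 -0.04458289] 25.425 0.1207451178718045
```

View pics/c6.png

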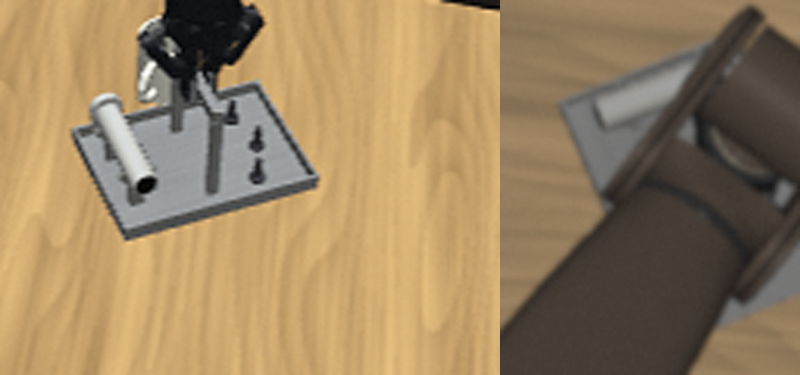

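The tray is in the air with the tube seated and three bolts standing. I'll hold it still and check that it is level from the corners.

Request:
jog_arm:
  deltas: "0 0 0 0 0 0;0 0 0 0 0 0;0 0 0 0 0 0;0 0 0 0 0 0;0 0 0 0 0 0;0 0 0 0 0 0;0 0 0 0 0 0;0 0 0 0 0 0;0 0 0 0 0 0;0 0 0 0 0 0;0 0 0 0 0 0;0 0 0 0 0 0;0 0 0 0 0 0;0 0 0 0 0 0;0 0 0 0 0 0;0 0 0 0 0 0;0 0 0 0 0 0;0 0 0 0 0 0;0 0 0 0 0 0;0 0 0 0 0 0"

```text
time: 27.92
eef_pos: [0.5076, -0.2063, 0.2677]
tcp_rot: [0.516, 0.857, -0.0, 0.0]
contact_force: [1.0, -0.2, -6.1]
opening: 0.123
finger_force: 107.3
```

Run:
```python
from m import *
s=load('s5.png');th=np.radians(27.9);X=np.array([np.cos(th),np.sin(th)]);Y=np.array([-X[1],X[0]]);C=np.array([.5075,-.2062])
for x,y,u,v in((.11,-.08,73,130),(.11,.08,125,234),(-.11,.08,318,180),(-.11,-.08,260,82)):
    print(np.array([290+u/3.125-.5,135+v/3.125-.5])-proj(s,np.r_[C+x*X+y*Y,.1705]))
print(proj(s,[*C,.18])-proj(s,[*C,.17]))
```

```text
[0.3425012  0.44048607]
[0.19193778 0.9260936 ]
[-0.43223172  0.89226939]
[0.61247878 0.55295641]
[ 0.12861912 -2.14633449]
```

The corner residuals are uniform and under 1 px, so the tray is level to within about 1 degree. It has been held still for more than 2.5 s, so I'm handing it in.

```bash
python3 -c "
from plant import ctrl; print(ctrl.sign_off())"
```

```text
the job is handed in; nothing more can be done
None
```

The job is handed in: the tube is seated in both notches, and the tray is held level and still by its handle about 15 cm above the shelf, with all three bolts standing in it.

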